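Unhitch the trailer tongue over the drip pan and hold it up

TASK

I want to clean and grease the hitch ball. First slide the old skillet along the bench, without lifting or tipping it, until it sits centred under the ball to catch the drips; then pull the coupler's slide latch back against its spring, raise the tongue off the ball and finish while holding it still, about 5 cm clear above the ball. Leave the skillet there and the other things on the bench where they are.

Things in the scene. Friction and masses are not known exactly. Their poses are not given: they have to be found in the camera images.
- rig: Fixed hitch set-up. Origin on the bench straight below a fixed 50 mm hitch ball; z up; y axis level from the ball to a steel post with a clevis (foot 100 mm square) 360 mm away; x away from the robot. On the -y side a bench vise (138 mm high, foot radius 70 mm, centre 190 mm from the ball) grips the ball mount's shank. The mount's lowest part, a bolt under the ball, is 71 mm up.
- ball_top (a point): Top of the fixed hitch ball, 188 mm above the bench (ball 50 mm across with flattened top and underside, centre 23 mm below this point); axes as rig.
- tongue: Trailer tongue: 40 mm square tube with a steel coupler at its end, level over the ball. Origin on its pivot pin in the clevis, 170 mm up, 360 mm from the ball; y points from the coupler to the post, z up. It swings only about its x axis, coupler end up by 0 to 0.6 rad; about 1 kg, some 6 N to raise at the latch tab; falls back when let go. Coupler's top: 28 mm above the pin.
- socket (a point): Centre of the coupler's round mouth (its lower rim, 74 mm across), on the tongue, 360 mm from the pin and 18 mm below the pin's level; it is 36 mm below the ball's top while hitched.
- latch (a joint): Travel (m) of the coupler's slide latch: 0 closed, its jaw hooked under the ball (2 mm of play), 0.016 fully open, jaw clear of the ball from about 0.009. It opens along the tongue, from ball to post (+y of the tongue). Its spring takes 4 N at first, 10 N fully open, and snaps it shut when let go.
- latch_grip (a point): Where to pinch the latch's pull tab, an upright black plate on top of the coupler, 70 mm from the ball towards the post: 14 mm thick along the tongue (y), 34 mm wide across it, both faces free, its top 56 mm above the coupler's top. This point: in the middle of the tab, 33 mm above the coupler's top and 231 mm above the bench while hitched; axes as the tongue.
- pan: Old steel skillet used as drip pan, loose, 160 mm across the rim, 36 mm high, about 0.55 kg, on the bench under the tongue, nearer the post. Origin under its centre, z up. Its straight handle points along its -x (towards the robot), 20 mm wide, 9 mm thick, out to 197 mm from the centre.
- pan_grip (a point): Point on the middle of the pan's handle to pinch across (fingers either side, closing along the pan's y), 125 mm from the pan's centre along its -x, 36 mm above the bench; axes as the pan.
- grease_tin: lidded round tin, 72 mm across, 62 mm high; origin under its centre. Bystander, on the far side of the ball.
- wrench: open-ended wrench, 170 mm long, lying on the bench, origin under its middle. Bystander, on the robot's side of the post, pointing at the robot.
- jar_a: small lidded paint jar, 40 mm across, 52 mm high; origin under its centre. Bystander, on the robot's side of the vise.
- jar_b: second jar like the first, on the far side of the tongue. Bystander.
- brush_pot: cup of paint brushes, 76 mm across, 100 mm high, brushes up to 210 mm; origin under its centre. Bystander, at the right of the bench.

How it is judged (in metres and radians):
On the way, in this order (a step that is already met when the one before it is completed fails the run):
1. the pan stands under the ball, the tongue still hitched (horizontal distance between pan and ball_top below 0.03 m and linear speed of pan below 0.02 m/s and value of joint latch below 0.005 m and z of socket in the frame of ball_top below -0.028 m), for 0.2 s.
2. the latch is pulled back against its spring (value of joint latch above 0.006 m), for 0.05 s.
At the end, for the whole second after the job is handed in: The tongue is held still by the fingers (more than 2 N of finger contact on the tongue or its latch, nothing loose propping it) with the centre of the coupler's mouth at least 30 mm above the top of the ball; the pan stands flat on the bench with its centre within 30 mm of the ball's axis (horizontal distance between pan and ball_top below 0.03 m and height (world z) of pan below 0.01 m and angle between pan's own z axis and vertical below 0.1 rad and linear speed of pan below 0.02 m/s and z of socket in the frame of ball_top above 0.03 m and angular speed of tongue below 0.08 rad/s and contact force between the fingers and tongue above 2 N and contact force between tongue and pan below 0.2 N and contact force between tongue and grease_tin below 0.2 N and contact force between tongue and wrench below 0.2 N and contact force between tongue and jar_a below 0.2 N and contact force between tongue and jar_b below 0.2 N and contact force between tongue and brush_pot below 0.2 N); the arm keeps its last pose, push and grip.
It fails at once if the pan is lifted more than 12 mm off the bench (height (world z) of pan above 0.012 m).
It fails at once if the pan is tipped more than about 9 degrees (angle between pan's own z axis and vertical above 0.15 rad).
It fails at once if one of the other loose things on the bench is moved more than 25 mm (distance of any of grease_tin, wrench, jar_a, jar_b, brush_pot from where it was at the start of the episode above 0.025 m).
It also fails if it takes over 51 s, if anything falls off the work surface, if the arm or the gripper's body presses on something with over 40 N, if the wrist force passes 120 N, or if a joint passes its speed limit or range.

ROBOT

A 7-joint arm with a two-finger parallel gripper is mounted at the origin on the work surface. World frame = base frame: x ahead of the robot, y to its left, z up, the work surface at z = 0. Lengths are in m, angles in degrees, forces in N, time in s.
With the tool pointing down it reaches from about 0.425 to 0.925 m from the base axis. Payload 6.8 kg.
Tool frame: the origin (TCP) lies midway between the tips of the shut fingers; the grasp point (between the pads) lies 19 mm behind it (robot.grip_point_offset is the distance from the TCP to the grasp point, in m); z points along the fingers, x is the direction in which the jaws open and shut, and the axes are right-handed (so a half turn about z gives the same grasp; the last joint's range is limited). The gripper opens to 85 mm and grips with 20 to 120 N. Pads are 22 mm wide; open, the fingers measure 114 mm over their backs; the gripper's body (76 mm by 85 mm) begins 54 mm behind the grasp point. The pads swing forward as they close: fully open they stand 13 mm farther back than shut.
Start: joints at [63.936, 27.33, 1.283, 89.118, -0.659, 63.558, -4.761], TCP at [0.229, -0.635, 0.231] pointing down, gripper open.
Joint ranges: [-169.35, 169.35], [-19.33, 120.38], [-80.79, 83.38], [13.8, 139.57], [-78.32, 258.32], [9.67, 109.79], [-169.56, 169.56]. Speed limits (degrees/s): [136.94, 136.94, 180, 180, 180, 180, 180].

INTERFACE

Orientations are given as [roll, pitch, yaw] about the fixed x, y, z axes, in that order (R = Rz(yaw) Ry(pitch) Rx(roll)).
In Python, from cell import robot gives the robot as it stands.
- The arm moves only by the tool servo_tool, never from a script. Its argument "increments" is one flat list of numbers, 7 for each row, row after row: the turn, a rotation vector about the tool's x, y, z in rad, then the shift along the tool's x, y, z in mm, then the finger opening in mm, from 0 to 85.4. In form: [wx, wy, wz, tx, ty, tz, fingers, wx, wy, wz, tx, ty, tz, fingers, ...]. A call has 1 to 12 rows; each row is the pose to reach, as a shift and turn from the pose commanded when the call began, along the tool's axes at that moment; what a row does not reach only later rows make up. A row lasts 1/10 s, in which the tool goes at most 50 mm and 8.59 degrees, less where a joint would pass 70% of its speed; a pose out of reach is approached as far as the arm can. A call with a gripper value outside its range is refused whole. The fingers move at their own pace and stop on an object; "newtons" is the grip in N (left out, the last holds). Time passes only in rows, so rows that repeat a pose let the fingers close. It gives the time, the measured TCP pose, the force and the opening at its end, in the units of the state.
- robot.get_obs(): the state, without advancing time (a new reading comes with each control period).
- robot.camera(name): name is "scene" or "top" or "wrist"; returns a dict with "pixels" (400x640x3 uint8, red, green, blue), "intrinsics" (3x3 intrinsics, pixels), "R" (3x3) and "t" (3): a world point X has camera coordinates R X + t. Camera axes: x right, y down, z forward; pixel columns grow to the right and rows downward; lengths in m; the calibration is good to about 2 mm. The wrist camera is an equidistant fisheye: a pixel r from the principal point sees the ray r / f radians off the axis. A picture is of the moment at which its call begins. There is no depth.
- robot.hand_in(): hands the job in, once; it reports no verdict.
The state is a dict: "time": time; "q": joint angles; "qvel": joint speeds; "tau": joint torques, N m; "eef_pos": TCP position; "tcp_rot": TCP orientation; "contact_force": force on the tool from outside, world axes, zero at the start; "ft_torque": the same for the moment, N m; "width": finger opening in m.
Only numpy, scipy, OpenCV 4.12 (cv2) and the standard library are available. Lean on these libraries where they do the work, as an engineer would, in place of code of your own. Each camera call takes 0.05 s, during which the arm holds its last target. There are 200 camera calls.

## Working session

There is one attempt and no reset: what is moved stays moved. The work goes in short steps, Python scripts to look and compute and a tool call to move; the robot and the scene stay as the last step left them, time stands still between calls to the robot, and variables do not carry over. Pictures are saved under pics/ and viewed, about 8 in all and at most 12, crops included, and the job is handed in when it is done.

Besides the shell and the picture viewer there is one more tool, called after "Request:" by a JSON object that holds its "fn" and its "kwargs". servo_tool: Moves the arm, as the interface text tells. Its arguments: {"type":"object","properties":{"increments":{"type":"array","items":{"type":"number"}},"newtons":{"type":"number"}},"required":["increments"]}

```bash
mkdir -p pics; ls
python3 - <<'E'
from cell import robot
import cv2,numpy as np
o=robot.get_obs();print({k:np.round(o[k],3) for k in ("time","eef_pos","tcp_rot","width")}, robot.grip_point_offset)
for n in("scene","top"):
    c=robot.camera(n);cv2.imwrite(f"pics/{n}0.png",c["pixels"][...,::-1]);np.savez(f"{n}0.npz",**c)
    print(n,c["intrinsics"].tolist(),np.round(c["R"],4).tolist(),c["t"])
E
```

```text
pics
{'time': np.float64(0.0), 'eef_pos': array([ 0.229, -0.634,  0.23 ]), 'tcp_rot': array([ 1.79993e+02,  1.07000e-01, -7.01290e+01]), 'width': np.float64(0.085)} 0.0187
scene [[463.2905497975903, 0.0, 315.8426622542206], [0.0, 463.2905497975903, 198.76332422129906], [0.0, 0.0, 1.0]] [[0.5502, 0.8351, 0.0014], [0.5602, -0.3679, -0.7422], [-0.6192, 0.4091, -0.6702]] [-0.31260598 -0.23016491  1.89211344]
top [[476.6887309554987, 0.0, 319.4248853549533], [0.0, 476.6887309554987, 199.42450113149496], [0.0, 0.0, 1.0]] [[-0.0065, -0.9999, -0.0153], [-0.9977, 0.0075, -0.0679], [0.068, 0.0148, -0.9976]] [-0.02825094  0.62799015  1.66357606]
```

View pics/top0.png

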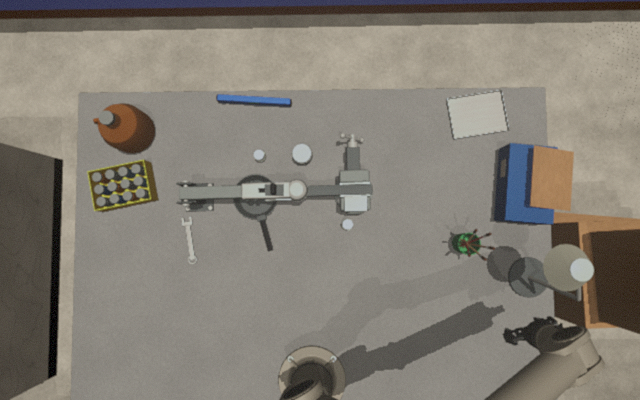

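View pics/scene0.png

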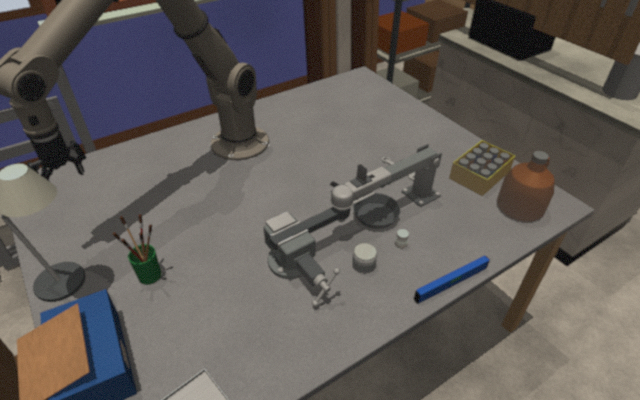

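The top view shows the post at about (195,195), the coupler dome at (297,189), the black latch tab near (270,190), the pan at about (256,197) with its handle running to (269,249), the wrench at (190,240), and jar_a at (348,225). I'll zoom in for exact pixels.

```bash
cat > h.py <<'E'
import numpy as np,cv2
def ray(c,u,v):
    d=c["R"].T@np.linalg.solve(c["intrinsics"],[u,v,1.]);return -c["R"].T@c["t"],d
def plane(c,u,v,z):
    o,d=ray(c,u,v);return o+d*(z-o[2])/d[2]
def proj(c,X):
    p=c["intrinsics"]@(c["R"]@np.asarray(X)+c["t"]);return p[:2]/p[2]
def tri(c1,p1,c2,p2):
    o1,a=ray(c1,*p1);o2,b=ray(c2,*p2)
    s=np.linalg.lstsq(np.c_[a,-b],o2-o1,rcond=None)[0];P=o1+s[0]*a;Q=o2+s[1]*b
    return (P+Q)/2,np.linalg.norm(P-Q)
E
python3 - <<'E'
import cv2,numpy as np
a=cv2.imread("pics/top0.png")[130:270,170:380];a=cv2.resize(a,None,fx=3.8,fy=3.8,interpolation=cv2.INTER_CUBIC)
cv2.imwrite("pics/topz.png",cv2.convertScaleAbs(a,alpha=1.6))
a=cv2.imread("pics/scene0.png")[130:310,250:450];a=cv2.resize(a,None,fx=3.3,fy=3.3,interpolation=cv2.INTER_CUBIC)
cv2.imwrite("pics/scz.png",cv2.convertScaleAbs(a,alpha=1.6))
E
```

```text
(no output)
```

View pics/topz.png

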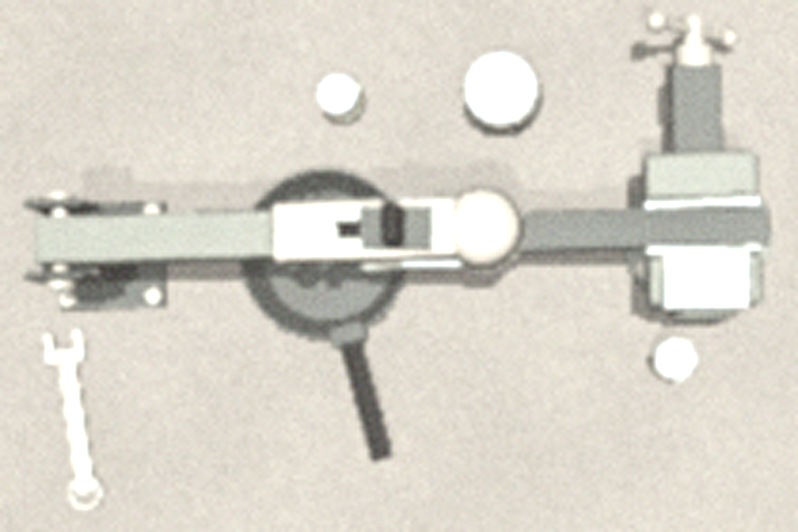

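View pics/scz.png

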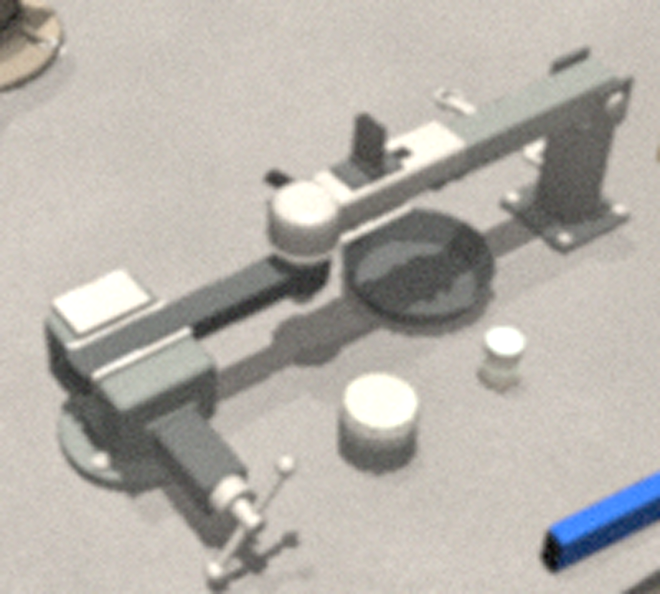

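The zooms show the pan rim spanning x 245–408 and y 170–340, the handle end at (381,458), the tab at (392,224) and the dome at (488,228). In the scene zoom the tab's top is near (370,120).

Run:
```python
from h import *
T=dict(np.load("top0.npz"));S=dict(np.load("scene0.npz"))
t=lambda u,v:(170+(u+.5)/3.8-.5,130+(v+.5)/3.8-.5); s=lambda u,v:(250+(u+.5)/3.3-.5,130+(v+.5)/3.3-.5)
P=lambda u,v,z:plane(T,*t(u,v),z)
r=np.round
print("tabtop",r(P(392,223,.254),3), tri(T,t(392,224),S,s(370,120)))
print("dome z.2/.22",r(P(488,228,.2),3),r(P(488,228,.22),3))
for u in(80,260): print("tube edges",u,r(P(u,215,.19),4),r(P(u,261 if u<100 else 258,.19),4))
print("coupler edges",r(P(300,202,.198),4),r(P(300,260,.198),4),r(P(440,198,.198),4),r(P(440,252,.198),4))
print("pan l r t b",r(P(245,255,.036),3),r(P(408,255,.036),3),r(P(326,170,.036),3),r(P(326,340,.036),3))
print("handle end,root",r(P(381,458,.036),3),r(P(350,342,.036),3))
print("post foot bolts",[r(P(*p,.01),3) for p in((152,211),(153,296),(67,300))])
print("jar_a",r(P(676,358,.052),3),"wrench",r(P(85,490,.01),3),r(P(62,340,.01),3),"jb,tin",r(P(339,94,.052),3),r(P(501,89,.062),3))
print("vise",r(P(708,230,.138),3))
pc=[]
g=cv2.cvtColor(T["pixels"],cv2.COLOR_RGB2GRAY)
```

```text
tabtop [0.647 0.106 0.254] (array([0.64709488, 0.10749506, 0.25477181]), np.float64(0.0035246976900265466))
dome z.2/.22 [0.647 0.032 0.2  ] [0.645 0.031 0.22 ]
tube edges 80 [0.6617 0.3764 0.19  ] [0.6229 0.3759 0.19  ]
tube edges 260 [0.6605 0.2245 0.19  ] [0.6243 0.2243 0.19  ]
coupler edges [0.6704 0.1895 0.198 ] [0.6218 0.1893 0.198 ] [0.6728 0.0723 0.198 ] [0.6276 0.0724 0.198 ]
pan l r t b [0.638 0.267 0.036] [0.637 0.116 0.036] [0.717 0.192 0.036] [0.559 0.192 0.036]
handle end,root [0.451 0.141 0.036] [0.557 0.169 0.036]
post foot bolts [array([0.683, 0.36 , 0.01 ]), array([0.603, 0.358, 0.01 ]), array([0.599, 0.439, 0.01 ])]
jar_a [ 0.54  -0.13   0.052] wrench [0.422 0.42  0.01 ] [0.562 0.444 0.01 ] jb,tin [0.785 0.178 0.052] [0.787 0.028 0.062]
vise [ 0.649 -0.155  0.138]
```

Request:
{"fn": "servo_tool", "kwargs": {"increments": [0, 0, 0.085, -331, -302, 0, 85, 0, 0, 0.085, -331, -302, 0, 85, 0, 0, 0.085, -331, -302, 0, 85, 0, 0, 0.085, -331, -302, 0, 85, 0, 0, 0.085, -331, -302, 0, 85, 0, 0, 0.085, -331, -302, 0, 85, 0, 0, 0.085, -331, -302, 0, 85, 0, 0, 0.085, -331, -302, 0, 85, 0, 0, 0.085, -331, -302, 0, 85, 0, 0, 0.085, -640, -535, 0, 85, 0, 0, 0.085, -640, -535, 0, 85, 0, 0, 0.085, -640, -535, 0, 85], "newtons": 40}}

```text
time: 1.3
eef_pos: [0.4452, -0.0757, 0.2313]
tcp_rot: [180.0, -0.0, -75.0]
contact_force: [1.2, -0.0, -0.4]
width: 0.0841
```

```bash
cat > goto.py <<'E'
import sys,numpy as np
from scipy.spatial.transform import Rotation as Ro
from cell import robot
def inc(pos,rpy,o=None):
    o=o or robot.get_obs();R0=Ro.from_euler("xyz",o["tcp_rot"],degrees=True)
    d=R0.inv().apply(np.array(pos)-o["eef_pos"])*1000
    w=(R0.inv()*Ro.from_euler("xyz",rpy,degrees=True)).as_rotvec()
    return np.round(w,3).tolist(),np.round(d,1).tolist()
if __name__=="__main__":
    o=robot.get_obs();print(o["time"],np.round(o["eef_pos"],4),np.round(o["tcp_rot"],2),np.round(o["contact_force"],1),o["width"])
    a=list(map(float,sys.argv[1:]))
    for i in range(0,len(a),6):print(inc(a[i:i+3],a[i+3:i+6],o))
E
python3 goto.py .517 .159 .23 180 0 -75 .517 .159 .017 180 0 -75
```

```text
1.3 [ 0.4452 -0.0757  0.2313] [ 1.800e+02 -1.000e-02 -7.501e+01] [ 1.2 -0.  -0.4] 0.08414783619127596
([0.0, -0.0, -0.0], [-208.1, -130.1, 1.2])
([0.0, -0.0, -0.0], [-208.2, -130.1, 214.2])
```

Request:
{"fn": "servo_tool", "kwargs": {"increments": [0, 0, 0, -208, -130, 50, 85, 0, 0, 0, -208, -130, 50, 85, 0, 0, 0, -208, -130, 80, 85, 0, 0, 0, -208, -130, 80, 85, 0, 0, 0, -208, -130, 80, 85, 0, 0, 0, -208, -130, 80, 85, 0, 0, 0, -208, -130, 80, 85]}}

```text
time: 2.0
eef_pos: [0.5161, 0.1588, 0.1502]
tcp_rot: [179.9, 0.1, -74.8]
contact_force: [-0.0, -0.8, 0.3]
width: 0.0852
```

```bash
python3 goto.py .517 .159 .017 180 0 -75
python3 - <<'E'
from cell import robot
import cv2,numpy as np
c=robot.camera("wrist");np.savez("w1.npz",**c);cv2.imwrite("pics/w1.png",cv2.convertScaleAbs(c["pixels"][...,::-1],alpha=1.5))
def pj(X):
    p=c["R"]@np.array(X)+c["t"];K=c["intrinsics"];r=np.hypot(p[0],p[1]);th=np.arctan2(r,p[2])
    return np.round([K[0,2]+K[0,0]*th*p[0]/r,K[1,2]+K[0,0]*th*p[1]/r])
for X in((.517,.159,.036),(.451,.141,.036),(.557,.170,.036),(.638,.1915,.036)):print(X,pj(X))
E
```

```text
2.0 [0.5161 0.1588 0.1502] [ 1.7988e+02  5.0000e-02 -7.4790e+01] [-0.  -0.8  0.3] 0.08519008597026222
([0.002, 0.001, 0.004], [0.2, -1.2, 133.2])
(0.517, 0.159, 0.036) [322. 198.]
(0.451, 0.141, 0.036) [322. 267.]
(0.557, 0.17, 0.036) [322. 151.]
(0.638, 0.1915, 0.036) [323.  52.]
```

View pics/w1.png

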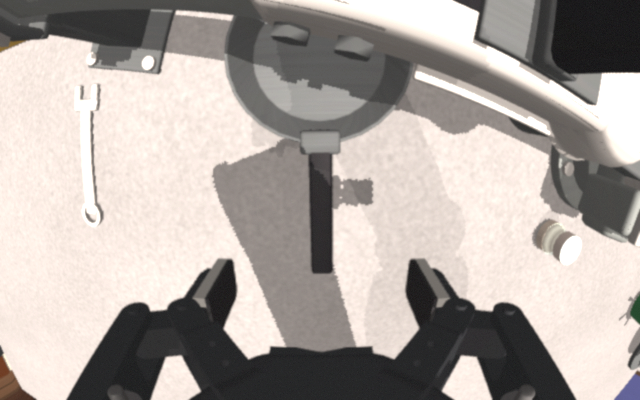

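The handle runs along column 320 from row 155 to 272, centred between the fingers and as predicted. I'll go down and pinch it.

Request:
{"fn": "servo_tool", "kwargs": {"increments": [0, 0, 0, 0, -1, 50, 85, 0, 0, 0, 0, -1, 95, 85, 0, 0, 0, 0, -1, 120, 85, 0, 0, 0, 0, -1, 132, 85, 0, 0, 0, 0, -1, 132, 85, 0, 0, 0, 0, -1, 132, 40, 0, 0, 0, 0, -1, 132, 10, 0, 0, 0, 0, -1, 132, 10, 0, 0, 0, 0, -1, 132, 10, 0, 0, 0, 0, -1, 132, 10, 0, 0, 0, 0, -1, 132, 10, 0, 0, 0, 0, -1, 132, 10], "newtons": 40}}

```text
time: 3.25
eef_pos: [0.5182, 0.1581, 0.02]
tcp_rot: [-179.9, 0.0, -74.9]
contact_force: [-2.2, 1.5, 6.2]
width: 0.0194
```

```bash
python3 goto.py .527 .004 .018 180 0 -75; python3 goto.py .517 .159 .018 180 0 -75
```

```text
3.25 [0.5182 0.1581 0.02  ] [-1.7994e+02  3.0000e-02 -7.4950e+01] [-2.2  1.5  6.2] 0.01936420481600116
([-0.001, 0.001, 0.001], [151.1, 31.5, 1.9])
3.25 [0.5182 0.1581 0.02  ] [-1.7994e+02  3.0000e-02 -7.4950e+01] [-2.2  1.5  6.2] 0.01936420481600116
([-0.001, 0.001, 0.001], [-1.2, 0.9, 2.0])
```

Request:
{"fn": "servo_tool", "kwargs": {"increments": [0, 0, 0, 10, 2, 0, 10, 0, 0, 0, 26, 5.2, 0, 10, 0, 0, 0, 44, 8.8, 0, 10, 0, 0, 0, 62, 12.4, 0, 10, 0, 0, 0, 80, 16, 0, 10, 0, 0, 0, 98, 19.6, 0, 10, 0, 0, 0, 116, 23.2, 0, 10, 0, 0, 0, 132, 26.4, 0, 10, 0, 0, 0, 144, 28.8, 0, 10, 0, 0, 0, 152, 30.5, 0, 10, 0, 0, 0, 152, 30.5, 0, 10, 0, 0, 0, 152, 30.5, 0, 10]}}

```text
time: 4.45
eef_pos: [0.5287, 0.0032, 0.0199]
tcp_rot: [-179.9, 0.0, -75.0]
contact_force: [0.7, 2.5, 5.3]
width: 0.0193
```

```bash
python3 goto.py .527 .004 .02 180 0 -75
python3 - <<'E'
from cell import robot
import cv2,numpy as np
T=robot.camera("top");S=robot.camera("scene");np.savez("top1.npz",**T);np.savez("scene1.npz",**S)
z=lambda c,x0,y0,w,h:cv2.resize(c["pixels"][y0:y0+h,x0:x0+w,::-1],None,fx=4,fy=4,interpolation=cv2.INTER_CUBIC)
im=np.hstack([z(T,240,140,100,130),z(S,280,150,100,130)])
cv2.imwrite("pics/p1.png",cv2.convertScaleAbs(im,alpha=1.6))
E
```

```text
4.45 [0.5287 0.0032 0.0199] [-1.7989e+02  1.0000e-02 -7.4970e+01] [0.7 2.5 5.3] 0.019349985827978703
([-0.002, 0.0, 0.001], [-1.2, 1.4, -0.1])
```

View pics/p1.png

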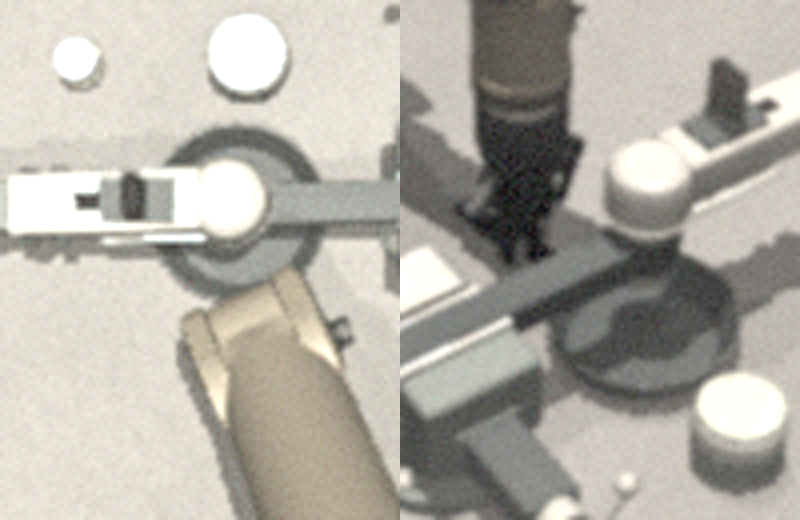

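The pan rim spans about columns 161–322 of the left crop with its top at row 126, and the dome is at (236,201).

Run:
```python
from h import *
T=dict(np.load("top1.npz"));S=dict(np.load("scene1.npz"))
t=lambda u,v:(240+(u+.5)/4-.5,140+(v+.5)/4-.5);s=lambda u,v:(280+(u-400+.5)/4-.5,150+(v+.5)/4-.5)
for p in((161,212),(322,212),(241,126),(241,301)):print(np.round(plane(T,*t(*p),.036),3))
for p in((552,320),(738,320),(645,405),):print("S",np.round(plane(S,*s(*p),.03),3))
print(proj(T,(.648,.036,.254)))
for x,y in((.648,.036),(.648,.04)):
  p=proj(T,(x,y,.2));print("dome exp",(p[0]-240)*4,(p[1]-140)*4)
```

```text
[0.652 0.106 0.036]
[ 0.651 -0.035  0.036]
[0.727 0.035 0.036]
[0.573 0.036 0.036]
S [ 0.612 -0.022  0.03 ]
S [0.694 0.102 0.03 ]
S [ 0.727 -0.013  0.03 ]
[295.7256517  187.79943533]
dome exp 227.32959772424738 197.49421111365507
dome exp 222.27861460440727 197.53375180348405
```

The pan's centre is at about (0.649, 0.036) against a ball estimate of (0.648, 0.033). That's within several mm, so I'll release and rise.

Request:
{"fn": "servo_tool", "kwargs": {"increments": [0, 0, 0, 0, 0, 0, 25, 0, 0, 0, 0, 0, 0, 45, 0, 0, 0, 0, 0, 0, 50, 0, 0, 0, 0, 0, 0, 50, 0, 0, 0, 0, 0, -20, 50, 0, 0, 0, 0, 0, -60, 50, 0, 0, 0, 0, 0, -110, 50, 0, 0, 0, 0, 0, -160, 50, 0, 0, 0, 0, 0, -210, 40, 0, 0, 0, 0, 0, -260, 40, 0, 0, 0, 0, 0, -295, 40, 0, 0, 0, 0, 0, -295, 40]}}

```text
time: 5.75
eef_pos: [0.5303, 0.0029, 0.3199]
tcp_rot: [-179.5, -0.2, -75.0]
contact_force: [0.7, -0.1, -0.7]
width: 0.0401
```

```bash
python3 goto.py .647 .107 .315 180 0 -89
```

```text
5.75 [0.5303 0.0029 0.3199] [-1.7947e+02 -1.6000e-01 -7.5030e+01] [ 0.7 -0.1 -0.7] 0.04005218887865905
([-0.01, -0.002, 0.244], [-70.4, -139.6, 5.9])
```

Request:
{"fn": "servo_tool", "kwargs": {"increments": [0, 0, 0.06, -18, -35, 5, 40, 0, 0, 0.12, -36, -70, 5, 40, 0, 0, 0.18, -54, -105, 5, 40, 0, 0, 0.244, -70.5, -139, 5, 40, 0, 0, 0.244, -70.5, -139, 5, 40, 0, 0, 0.244, -70.5, -139, 5, 40, 0, 0, 0.244, -70.5, -139, 5, 40]}}

```text
time: 6.45
eef_pos: [0.6431, 0.1054, 0.3084]
tcp_rot: [179.9, -0.1, -89.0]
contact_force: [-0.0, -0.7, -0.2]
width: 0.0397
```

```bash
python3 goto.py .647 .107 .212 180 0 -89
python3 - <<'E'
from cell import robot
import cv2,numpy as np
c=robot.camera("wrist");np.savez("w2.npz",**c);cv2.imwrite("pics/w2.png",cv2.convertScaleAbs(c["pixels"][...,::-1],alpha=1.5))
def pj(X):
    p=c["R"]@np.array(X)+c["t"];K=c["intrinsics"];r=np.hypot(p[0],p[1]);th=np.arctan2(r,p[2])
    return np.round([K[0,2]+K[0,0]*th*p[0]/r,K[1,2]+K[0,0]*th*p[1]/r])
for X in((.647,.100,.254),(.647,.114,.254),(.63,.107,.254),(.664,.107,.254),(.649,.036,.036)):print(X,pj(X))
E
```

```text
6.45 [0.6431 0.1054 0.3084] [ 1.799e+02 -7.000e-02 -8.901e+01] [-0.  -0.7 -0.2] 0.0396715059466301
([0.002, -0.001, -0.0], [-1.6, -4.1, 96.4])
(0.647, 0.1, 0.254) [330. 219.]
(0.647, 0.114, 0.254) [309. 218.]
(0.63, 0.107, 0.254) [319. 241.]
(0.664, 0.107, 0.254) [320. 195.]
(0.649, 0.036, 0.036) [372. 163.]
```

View pics/w2.png

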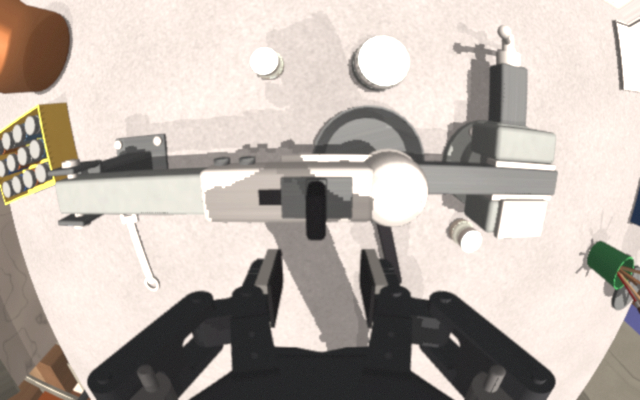

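The tab top is at columns 305–327, down to row 241, so it sits about 2 mm further +y than predicted. The pan is centred at about (369,150), under the dome. I'll descend with a narrower opening and pinch.

Request:
{"fn": "servo_tool", "kwargs": {"increments": [0.002, 0, 0, -3.5, -4, 20, 30, 0.002, 0, 0, -3.5, -4, 30, 30, 0.002, 0, 0, -3.5, -4, 50, 30, 0.002, 0, 0, -3.5, -4, 70, 30, 0.002, 0, 0, -3.5, -4, 86, 30, 0.002, 0, 0, -3.5, -4, 96, 30, 0.002, 0, 0, -3.5, -4, 96, 30, 0.002, 0, 0, -3.5, -4, 96, 10, 0.002, 0, 0, -3.5, -4, 96, 5, 0.002, 0, 0, -3.5, -4, 96, 5, 0.002, 0, 0, -3.5, -4, 96, 5, 0.002, 0, 0, -3.5, -4, 96, 5], "newtons": 70}}

```text
time: 7.7
eef_pos: [0.6481, 0.1094, 0.2141]
tcp_rot: [-179.8, -0.1, -89.0]
contact_force: [-1.5, -3.5, 4.6]
width: 0.0134
```

```bash
python3 goto.py
```

```text
7.7 [0.6481 0.1094 0.2141] [-1.7983e+02 -6.0000e-02 -8.9020e+01] [-1.5 -3.5  4.6] 0.01343260429495147
```

Gripped at 13.4 mm, so now I'll pull the latch.

Request:
{"fn": "servo_tool", "kwargs": {"increments": [0, 0, 0, -3, 0, 0, 5, 0, 0, 0, -6, 0, 0, 5, 0, 0, 0, -9, 0, 0, 5, 0, 0, 0, -12, 0, 0, 5, 0, 0, 0, -13.5, 0, 0, 5, 0, 0, 0, -13.5, 0, 0, 5, 0, 0, 0, -13.5, 0, 0, 5]}}

```text
time: 8.4
eef_pos: [0.6478, 0.1214, 0.2141]
tcp_rot: [-179.9, -0.2, -89.1]
contact_force: [-2.9, -6.8, 7.2]
width: 0.0134
```

Run:
```python
from goto import *
o=robot.get_obs();print(o["time"],o["eef_pos"],o["tcp_rot"],o["contact_force"],o["width"])
p=np.array(o["eef_pos"]);piv=np.array([.643,.3985,.170]);R0=Ro.from_euler("xyz",o["tcp_rot"],degrees=True)
ax=np.array([np.cos(np.radians(1)),np.sin(np.radians(1)),0])
for th in np.arange(.02,.261,.02):
    Q=Ro.from_rotvec(-th*ax);n=piv+Q.apply(p-piv)
    print(round(th,2),np.round((R0.inv()*Q*R0).as_rotvec(),3),np.round(R0.inv().apply(n-p)*1000,1))
```

```text
8.4 [0.64782328 0.12138188 0.21407502] [-1.79864288e+02 -1.68857159e-01 -8.90808608e+01] [-2.85282054 -6.80339419  7.18412669] 0.013427611644574162
0.02 [ 0.    0.02 -0.  ] [-0.9 -0.  -5.5]
0.04 [ 0.    0.04 -0.  ] [ -2.   -0.  -11.1]
0.06 [ 0.    0.06 -0.  ] [ -3.1  -0.  -16.5]
0.08 [ 0.    0.08 -0.  ] [ -4.3  -0.  -22. ]
0.1 [ 0.   0.1 -0. ] [ -5.7  -0.1 -27.5]
0.12 [ 0.    0.12 -0.  ] [ -7.2  -0.1 -32.9]
0.14 [ 0.    0.14 -0.  ] [ -8.7  -0.1 -38.3]
0.16 [ 0.    0.16 -0.  ] [-10.4  -0.1 -43.6]
0.18 [ 0.    0.18 -0.  ] [-12.2  -0.1 -48.9]
0.2 [ 0.   0.2 -0. ] [-14.1  -0.1 -54.2]
0.22 [ 0.     0.22  -0.001] [-16.1  -0.1 -59.5]
0.24 [ 0.     0.24  -0.001] [-18.2  -0.1 -64.7]
0.26 [ 0.     0.26  -0.001] [-20.4  -0.1 -69.8]
```

Travel is 12 mm and the force is consistent with the spring. I'll add 1 mm and start raising gently.

Request:
{"fn": "servo_tool", "kwargs": {"increments": [0, 0, 0, -1, 0, 0, 5, 0, 0.02, 0, -2, 0, -5.5, 5, 0, 0.04, 0, -3, 0, -11, 5, 0, 0.06, 0, -4, 0, -16.5, 5, 0, 0.06, 0, -4, 0, -16.5, 5]}}

```text
time: 8.9
eef_pos: [0.6477, 0.1258, 0.2297]
tcp_rot: [-179.9, -3.6, -89.0]
contact_force: [-0.3, -8.5, -3.6]
width: 0.0133
```

Run:
```python
from cell import robot
import cv2,numpy as np
o=robot.get_obs();print(o["eef_pos"],o["tcp_rot"],o["contact_force"],o["width"])
S=robot.camera("scene")
cv2.imwrite("pics/p2.png",cv2.convertScaleAbs(cv2.resize(S["pixels"][100:280,270:450,::-1],None,fx=3.2,fy=3.2,interpolation=cv2.INTER_CUBIC),alpha=1.6))
```

```text
[0.64770395 0.12579118 0.22968443] [-179.88157299   -3.63102533  -89.04777913] [-0.26842337 -8.45450609 -3.59779181] 0.013344405890774748
```

View pics/p2.png

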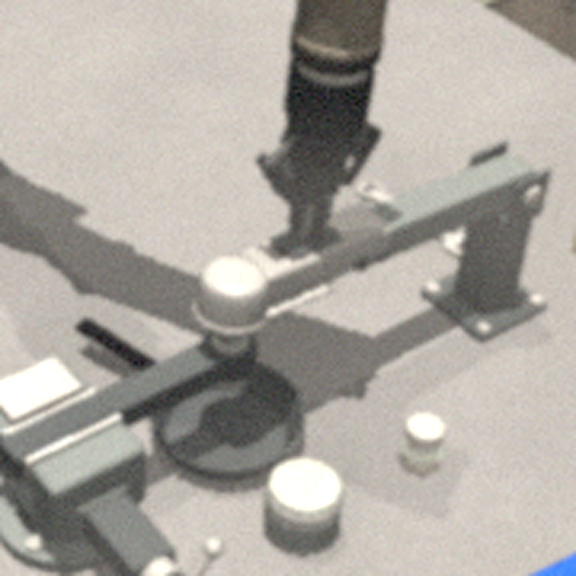

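The tongue is lifting: the coupler rim near (232,318) has risen and the ball's neck is visible below it. I'll continue the arc.

Request:
{"fn": "servo_tool", "kwargs": {"increments": [0, 0.02, 0, -0.9, 0, -5.5, 5, 0, 0.04, 0, -2, 0, -11, 5, 0, 0.06, 0, -3.1, 0, -16.5, 5, 0, 0.08, 0, -4.3, 0, -22, 5, 0, 0.1, 0, -5.7, 0, -27.5, 5, 0, 0.12, 0, -7.2, 0, -32.9, 5, 0, 0.14, 0, -8.7, 0, -38.3, 5, 0, 0.16, 0, -10.4, 0, -43.6, 5, 0, 0.18, 0, -12.2, 0, -48.9, 5, 0, 0.185, 0, -12.7, 0, -50.3, 5, 0, 0.185, 0, -12.7, 0, -50.3, 5, 0, 0.185, 0, -12.7, 0, -50.3, 5]}}

```text
time: 10.15
eef_pos: [0.6473, 0.1408, 0.2788]
tcp_rot: [-179.9, -14.2, -89.1]
contact_force: [-0.2, -9.2, -0.3]
width: 0.0132
```

Request:
{"fn": "servo_tool", "kwargs": {"increments": [0, 0, 0, 0, 0, 0, 5, 0, 0, 0, 0, 0, 0, 5, 0, 0, 0, 0, 0, 0, 5]}}

```text
time: 10.45
eef_pos: [0.6473, 0.1407, 0.2788]
tcp_rot: [-179.9, -14.2, -89.1]
contact_force: [-0.3, -8.5, -0.6]
width: 0.0134
```

Run:
```python
from cell import robot
import cv2,numpy as np
o=robot.get_obs();print(o["time"],o["eef_pos"],o["tcp_rot"],o["contact_force"],o["width"],np.abs(o["qvel"]).max())
S=robot.camera("scene");T=robot.camera("top");np.savez("scene3.npz",**S);np.savez("top3.npz",**T)
f=lambda a:cv2.resize(a[...,::-1],None,fx=3,fy=3,interpolation=cv2.INTER_CUBIC)
cv2.imwrite("pics/p3.png",cv2.convertScaleAbs(np.hstack([f(S["pixels"][100:290,270:410]),f(T["pixels"][130:320,230:350])]),alpha=1.6))
```

```text
10.45 [0.64733253 0.14066603 0.27877433] [-179.91038463  -14.21937542  -89.13772604] [-0.25961433 -8.54733052 -0.64777117] 0.013408574209562945 0.0735122709791204
```

View pics/p3.png

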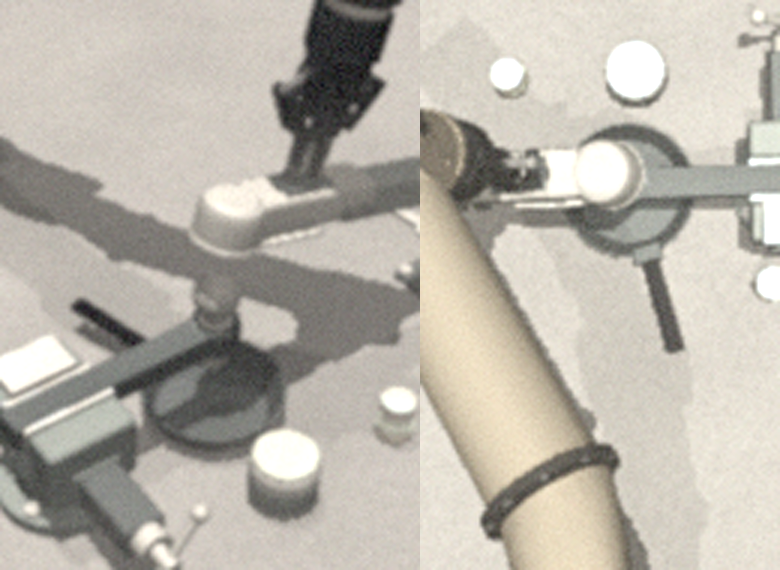

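The ball is free at (215,300) in the left crop, with the coupler well above it. I'll check the pan against the visible ball.

Run:
```python
from h import *
S=dict(np.load("scene3.npz"));T=dict(np.load("top3.npz"))
s=lambda u,v:(270+(u+.5)/3-.5,100+(v+.5)/3-.5);t=lambda u,v:(230+(u-420+.5)/3-.5,130+(v+.5)/3-.5)
print("ball",plane(S,*s(215,300),.165))
for p in((570,188),(691,188),(630,124),(630,255)):print("pan",np.round(plane(T,*t(*p),.036),3))
print("handle end",plane(T,*t(676,350),.036))
```

```text
ball [0.65613365 0.0332984  0.165     ]
pan [0.653 0.107 0.036]
pan [ 0.652 -0.035  0.036]
pan [0.728 0.036 0.036]
pan [0.574 0.037 0.036]
handle end [ 0.46325579 -0.01640872  0.036     ]
```

Pan at (0.651, 0.036) and ball at about (0.652, 0.035): centred to within several mm. Tongue held still, so I'll hand in.

```bash
python3 -c "
from cell import robot
print(robot.hand_in());o=robot.get_obs();print(o['time'],o['eef_pos'],o['width'],o['contact_force'])"
```

```text
the job is handed in; nothing more can be done
None
the job is handed in; nothing more can be done
```

I slid the skillet along the bench by its handle until it was under the ball. I then pulled the latch back about 13 mm, raised the tongue roughly 0.25 rad along its arc, and handed in at about 10.5 s with the tongue still held. The hand-in reports no verdict, so these are my own last checks:

- **Pan:** its centre measured about (0.651, 0.036) m. The ball measured (0.656, 0.033) in the last picture and about (0.648, 0.033 to 0.039) earlier, so the estimates disagree by up to 8 mm. The pan is within 30 mm either way.
- **Tongue:** from the tool angle of 14.2°, the coupler mouth is about 52 mm above the ball top. I worked that out from the angle and did not measure it in an image, but the last picture shows the ball clearly free.
- **Grip:** the fingers are at 13.4 mm on the tab, with a steady 8.5 N from the latch spring, and the tool did not move over the last 0.3 s.
- **Other things on the bench:** the tin and both jars look unmoved in the last pictures. I did not recheck the wrench or the brush pot in the final pictures, but the arm stayed well away from both.

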